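# Swap the spent moisture-absorber tube in the shoe closet

### The arm

A 6-joint arm with a two-finger parallel gripper is mounted at the origin on the work surface. World frame = base frame: x ahead of the robot, y to its left, z up, the work surface at z = 0. Lengths are in mm, angles in degrees, forces in N, time in s.
With the tool pointing down it reaches from about 350 to 850 mm from the base axis. Payload 8.1 kg.
Tool frame: the origin (TCP) lies midway between the tips of the shut fingers; the grasp point (between the pads) lies 19 mm behind it; y points along the fingers, x is the direction in which the jaws open and shut, and the axes are right-handed (so a half turn about y gives the same grasp; the last joint's range is limited). The gripper opens to 85 mm and grips with 20 to 120 N. Pads are 22 mm wide; open, the fingers measure 114 mm over their backs; the gripper's body (76 mm by 85 mm) begins 54 mm behind the grasp point. The pads swing forward as they close: fully open they stand 13 mm farther back than shut.
Start: joints at [65.466, 7.471, 85.268, -0, 87.261, -4.893], TCP at [201.654, 565.102, 199.292] pointing down, gripper open.
Joint ranges: [-169.43, 169.43], [-51.17, 129.36], [1.28, 143.12], [-76.62, 256.62], [0, 156.53], [-152.29, 152.29]. Speed limits (degrees/s): [136.94, 136.94, 159.86, 180, 180, 180].

### API

Orientations are given as [roll, pitch, yaw] about the fixed x, y, z axes, in that order (R = Rz(yaw) Ry(pitch) Rx(roll)).
In Python, from bench import r gives the robot as it stands.
- The arm moves only by the tool move_arm, never from a script. Its arguments are lists of equal length, an entry for each row: "linear": the shift along the tool's x, y, z normalised to -1 to 1, where 1 is 300 mm, a list of three; "twist": the turn, a rotation vector about the tool's x, y, z normalised to -1 to 1, where 1 is pi/2 rad, a list of three; "hand": the opening, from -1 (shut) to 1 (fully open). A call has 1 to 12 rows; each row is the pose to reach, as a shift and turn from the pose measured when the call began, along the tool's axes at that moment; what a row does not reach only later rows make up. A row lasts 1/12 s, in which the tool goes at most 41.7 mm and 7.16 degrees, less where a joint would pass 70% of its speed; a pose out of reach is approached as far as the arm can. A call with a number of a shift or a turn outside -1 to 1 is refused whole. A call with a gripper value outside its range is refused whole. The fingers move at their own pace and stop on an object; "force" is the grip in N (left out, the last holds). Time passes only in rows, so rows that repeat a pose let the fingers close. It gives the time, the measured TCP pose, the force and the opening at its end, in the units of the state.
- r.sense(): the state, without advancing time (a new reading comes with each control period).
- r.snapshot(name): name is "side" or "top"; returns a dict with "frame" (384x512x3 uint8, red, green, blue), "range_z" (384x512 float32, mm along the optical axis (not along the pixel's ray), 0 where there is no reading), "intrinsics" (3x3 intrinsics, pixels), "R" (3x3) and "t" (3): a world point X has camera coordinates R X + t. Camera axes: x right, y down, z forward; pixel columns grow to the right and rows downward; lengths in mm; the calibration is good to about 2 mm. A picture is of the moment at which its call begins.
- r.hand_in(): hands the job in, once; it reports no verdict.
The state is a dict: "time": time; "joint_pos": joint angles; "qd": joint speeds; "joint_efforts": joint torques, N m; "tool_pos": TCP position; "tcp_rot": TCP orientation; "ft_force": force on the tool from outside, world axes, zero at the start; "wrist_torque": the same for the moment, N m; "finger_gap": finger opening in mm.
Only numpy, scipy, OpenCV 4.12 (cv2) and the standard library are available. Lean on these libraries where they do the work, as an engineer would, in place of code of your own. Each camera call takes 0.05 s, during which the arm holds its last target. There are 200 camera calls.

### The job

One moisture-absorber tube in the wooden rack has turned green: take it out and stand it in the free hole of the grey drying stand, and only then move the fresh orange tube from the stand into the rack hole that the green one left. Lower both tubes all the way down into their holes instead of letting them drop, and leave the other tubes and everything else on the table where they are.

Things in the scene. Friction and masses are not known exactly. Their poses are not given: they have to be found in the camera images.
- tube_green: rigid sealed tube, plain cylinder 24 mm diameter, 120 mm long (round-edged foot, lower 100 mm coloured, top 20 mm a white cap of the same diameter with a coloured disc on top), 60 g. Origin: centre of its foot, z axis up along the tube. The spent one: green; stands in one of the rack's three holes.
- tube_fresh: rigid sealed tube, plain cylinder 24 mm diameter, 120 mm long (round-edged foot, lower 100 mm coloured, top 20 mm a white cap of the same diameter with a coloured disc on top), 60 g. Origin: centre of its foot, z axis up along the tube. The fresh one: orange; stands in one hole of the grey stand (the only tube there).
- tube_a: rigid sealed tube, plain cylinder 24 mm diameter, 120 mm long (round-edged foot, lower 100 mm coloured, top 20 mm a white cap of the same diameter with a coloured disc on top), 60 g. Origin: centre of its foot, z axis up along the tube. Orange, still good, in a hole of the rack; stays there.
- tube_b: rigid sealed tube, plain cylinder 24 mm diameter, 120 mm long (round-edged foot, lower 100 mm coloured, top 20 mm a white cap of the same diameter with a coloured disc on top), 60 g. Origin: centre of its foot, z axis up along the tube. Orange, still good, in a hole of the rack; stays there.
- rack: brown wooden block 70 x 225 x 70 mm (x, y, z), fixed, with three blind round holes in a row along its y axis, 75 mm apart. Holes are 28 mm wide, 52 mm deep (floor 18 mm above the table). A seated tube sticks out 68 mm. Origin: centre of its underside.
- stand: grey plastic drying stand 70 x 150 x 70 mm (x, y, z), fixed, with two blind round holes along its y axis, 75 mm apart, same size and depth as the rack's: one holds the fresh tube, the other is free. Origin: centre of its underside.
- rack_hole0 (a point): centre of the mouth of rack hole 0 (y = -75 mm in the rack's frame), 70 mm above the table
- rack_hole1 (a point): centre of the mouth of rack hole 1 (y = 0 mm in the rack's frame), 70 mm above the table
- rack_hole2 (a point): centre of the mouth of rack hole 2 (y = 75 mm in the rack's frame), 70 mm above the table
- stand_hole0 (a point): centre of the mouth of stand hole 0 (y = -37.5 mm in the stand's frame), 70 mm above the table
- stand_hole1 (a point): centre of the mouth of stand hole 1 (y = 37.5 mm in the stand's frame), 70 mm above the table
- brush: beechwood clothes brush 190 x 52 x 42 mm lying bristles down; origin under its centre, x along its length; leave alone.
- nozzle: narrow metal vacuum nozzle lying down, about 175 mm long (x from -65 to +110 mm), 34 mm wide, 32 mm high; origin on the table under it, x along it; leave alone.
- jar: sealed glass jar with metal lid, 80 mm diameter, 110 mm high; origin under its centre; leave alone.
- dustbin_cup: spare dustbin cup of clear plastic, open at the top, 96 mm diameter at the rim, 110 mm high; origin under its centre; leave alone.
There are look-alikes about, which are no part of the job. What is shaped like the tube_green but blue is not meant.

How it is judged:
By the outcome, as a careful person would: the job done as asked, in the order asked, and still so for the second after the job is handed in, with the robot touching nothing.
It also fails if it takes over 64 s, if anything falls off the work surface, if the arm or the gripper's body presses on something with over 40 N, if the wrist force passes 120 N, or if a joint passes its speed limit or range.

## Working session

There is one attempt and no reset: what is moved stays moved. The work goes in short steps, Python scripts to look and compute and a tool call to move; the robot and the scene stay as the last step left them, time stands still between calls to the robot, and variables do not carry over. Pictures are saved under pics/ and viewed, on a budget of 10 in all, crops included, one or two more only if the job needs it, and the job is handed in when it is done.

Besides the shell and the picture viewer there is one more tool, called after "Request:" in YAML: its name, and indented under it one key for each argument. move_arm: Moves the arm, as the interface text tells. Scaled input: -1 to 1 covers 300 mm each way for a shift and pi/2 rad each way for a turn. Its arguments: {"type":"object","properties":{"linear":{"type":"array","items":{"type":"array","items":{"type":"number","minimum":-1,"maximum":1}}},"twist":{"type":"array","items":{"type":"array","items":{"type":"number","minimum":-1,"maximum":1}}},"hand":{"type":"array","items":{"type":"number"}},"force":{"type":"number"}},"required":["linear","twist","hand"]}

```bash
mkdir -p pics; python3 - <<'E'
from bench import r
import cv2,numpy as np
s=r.sense();print(s)
for n in("top","side"):
    d=r.snapshot(n);np.savez(f"{n}.npz",**d);cv2.imwrite(f"pics/{n}1.png",d["frame"][:,:,::-1]);print(n,d["intrinsics"],d["R"],d["t"])
E
```

```text
{'time': 0.0, 'joint_pos': array([ 6.54641990e+01,  7.51489784e+00,  8.53315890e+01,  1.39134256e-03,
        8.72622662e+01, -4.89249084e+00]), 'qd': array([ 0.0349842 , -0.08744733, -0.01109606, -0.00829695, -0.01240736,
       -0.02994727]), 'joint_efforts': array([ 1.08987944e-03, -5.69413126e+01, -5.00537968e+01, -1.66920868e-04,
        1.52138004e-02,  3.61003652e-05]), 'tool_pos': array([201.39940837, 564.51880175, 198.22455949]), 'tcp_rot': array([-89.98934027,   0.10823829,  70.3566321 ]), 'ft_force': array([-0.5434877 , -0.20774782,  0.12309469]), 'wrist_torque': array([-0.01481942, -0.03318638, -0.03078634]), 'finger_gap': 85.21319922690235}
top [[449.07409163   0.         253.25879224]
 [  0.         449.07409163 199.81435192]
 [  0.           0.           1.        ]] [[ 0.0108365  -0.99971009  0.02150113]
 [-0.99639496 -0.0126049  -0.08389395]
 [ 0.08414065 -0.0205145  -0.99624269]] [ -29.29861509  612.76156047 1539.85667293]
side [[411.32606554   0.         249.55250229]
 [  0.         411.32606554 194.40742537]
 [  0.           0.           1.        ]] [[-0.9774752  -0.21064714 -0.01303863]
 [-0.09907597  0.51254107 -0.85292767]
 [ 0.18634961 -0.83242383 -0.52186625]] [ 572.89609952  134.28011324 1311.26316133]
```

View pics/top1.png

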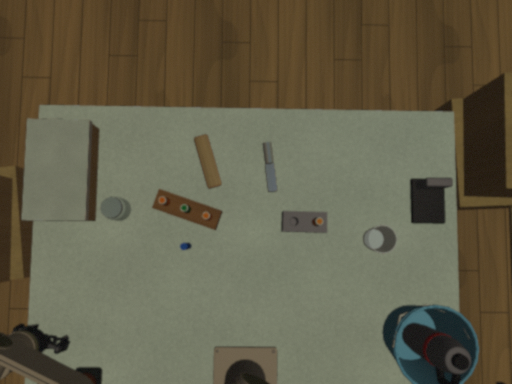

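View pics/side1.png

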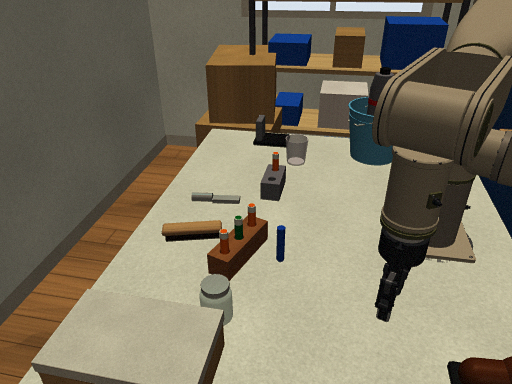

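The top view shows the rack with the green tube in its middle hole at px (184,208) and orange tubes at (164,200) and (206,215). The stand has its fresh tube at (319,221) and its free hole at (295,221). A blue look-alike stands at (185,246). The side view agrees.

```bash
cat > h.py <<'E'
import numpy as np,cv2
def load(n): return dict(np.load(n+".npz"))
def ray(d,u,v,z):
    R,t,K=d["R"],d["t"],d["intrinsics"]; c=-R.T@t
    w=R.T@np.linalg.inv(K)@np.array([u,v,1.]); return c+w*(z-c[2])/w[2]
def proj(d,X):
    p=d["intrinsics"]@(d["R"]@np.array(X,float)+d["t"]); return p[:2]/p[2]
def blobs(d,lo,hi,box,amin=6,s=4):
    x0,y0,x1,y1=box; im=cv2.resize(d["frame"][y0:y1,x0:x1],None,fx=s,fy=s,interpolation=cv2.INTER_CUBIC)
    m=cv2.inRange(cv2.cvtColor(im,cv2.COLOR_RGB2HSV),np.array(lo),np.array(hi))
    cs,_=cv2.findContours(m,cv2.RETR_EXTERNAL,cv2.CHAIN_APPROX_NONE); o=[]
    for c in cs:
        if cv2.contourArea(c)<amin*s*s: continue
        M=cv2.moments(c); o.append((np.array([(M['m10']/M['m00']+.5)/s-.5+x0,(M['m01']/M['m00']+.5)/s-.5+y0]),cv2.minAreaRect(c),M['m00']/s/s))
    return o
E
python3 - <<'E'
from h import *
np.set_printoptions(precision=1,suppress=True)
d=load("top")
for nm,lo,hi,z in(("orange",(3,150,120),(14,255,255),138),("green",(50,80,30),(90,255,255),138),("blue",(105,120,40),(130,255,255),120)):
    for c,b,a in blobs(d,lo,hi,(140,180,340,260)): print(nm,c,a,ray(d,*c,z))
# rack/stand top by range: points with z in 62..78
K=d["intrinsics"];v,u=np.mgrid[:384,:512];Z=d["range_z"]
P=np.stack([(u-K[0,2])/K[0,0]*Z,(v-K[1,2])/K[1,1]*Z,Z],-1)-d["t"];W=P@d["R"]
for nm,(x0,y0,x1,y1) in dict(rack=(148,184,228,232),stand=(276,206,332,238)).items():
    m=np.zeros((384,512),np.uint8);m[y0:y1,x0:x1]=((abs(W[...,2]-70)<10)&(Z>0))[y0:y1,x0:x1]*255
    c=max(cv2.findContours(m,0,cv2.CHAIN_APPROX_NONE)[0],key=cv2.contourArea)
    w=np.array([ray(d,*p[0],70)[:2] for p in c],np.float32); rr=cv2.minAreaRect(w)
    print(nm,rr,np.median(W[m>0][:,2]))
for n in("top","side"):
  d=load(n)
  im=d["frame"]
  crop=cv2.resize(im[180:250,140:340] if n=="top" else im[145:285,155:305],None,fx=4,fy=4,interpolation=cv2.INTER_CUBIC)
  cv2.imwrite(f"pics/{n}c.png",crop[:,:,::-1])
E
```

```text
orange [205.3 215.1] 17.0 [552.1 134.  138. ]
orange [161.5 199.6] 18.53125 [600.4 275.9 138. ]
green [183.7 207.5] 18.15625 [575.9 204.2 138. ]
blue [184.7 245.9] 33.9375 [452.7 200.4 120. ]
rack ((577.1347045898438, 203.29827880859375), (225.60963439941406, 69.903076171875), 71.38318634033203) 69.48195859262337
stand ((539.7194213867188, -197.28826904296875), (67.6925277709961, 149.90106201171875), 0.6391332745552063) 69.81224429212841
```

View pics/topc.png

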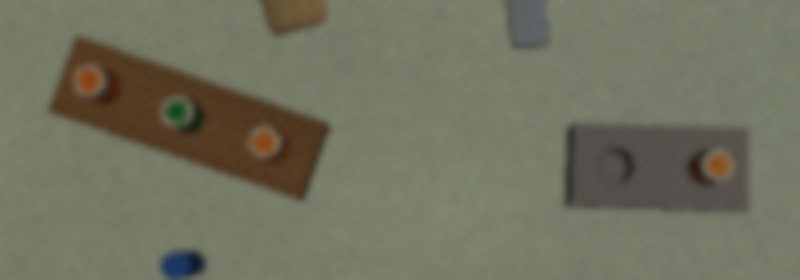

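The crop confirms the layout. The green tube is at (576.5,204) in the middle rack hole, with the rack's row direction at 71.4°. The free stand hole is the left one, at crop px (615,165). I'll grip across the row, with the jaws along -18.6°.

```bash
cat >> h.py <<'E'
from scipy.spatial.transform import Rotation as Ro
def go(s,x,y,z,yaw):
    """normalised move from state s to a tool-down target"""
    R0=Ro.from_euler('xyz',s["tcp_rot"],degrees=True); R1=Ro.from_euler('xyz',[-90,0,yaw],degrees=True)
    l=R0.inv().apply(np.array([x,y,z])-s["tool_pos"])/300; w=(R0.inv()*R1).as_rotvec()/(np.pi/2)
    print("t",round(s["time"],2),"pos",s["tool_pos"].round(1),"rot",s["tcp_rot"].round(2),"gap",round(s["finger_gap"],1),"F",s["ft_force"].round(1)," LIN",l.round(4)," TW",w.round(4))
E
python3 - <<'E'
from h import *
from bench import r
np.set_printoptions(precision=1,suppress=True)
go(r.sense(),576.5,204,180,-18.6)
go(r.sense(),400,370,190,-18.6)
d=load("top")
for lo,hi in(((3,100,90),(25,255,255)),):
    for c,b,a in blobs(d,lo,hi,(308,210,332,232)): print(c,a,ray(d,*c,138))
sh=np.array([539.7,-197.3]);yd=np.array([-.011,1])
print(sh+37.5*yd,sh-37.5*yd, ray(d,293.6,220.9,70))
E
```

```text
t 0.1 pos [201.4 564.6 198.4] rot [-90.    0.1  70.4] gap 85.5 F [-0.5  0.1 -0.3]  LIN [-0.7  0.1 -1.6]  TW [ 0.  1. -0.]
t 0.1 pos [201.4 564.6 198.4] rot [-90.    0.1  70.4] gap 85.5 F [-0.5  0.1 -0.3]  LIN [-0.4  0.  -0.8]  TW [ 0.  1. -0.]
[319.1 220.8] 25.75 [ 538.2 -233.5  138. ]
[ 539.3 -159.8] [ 540.1 -234.8] [ 539.5 -158.4   70. ]
```

Request:
move_arm:
  linear:
    - [-0.39,0.03,-0.84]
    - [-0.39,0.03,-0.84]
    - [-0.39,0.03,-0.84]
    - [-0.39,0.03,-0.84]
    - [-0.39,0.03,-0.84]
    - [-0.39,0.03,-0.84]
    - [-0.39,0.03,-0.84]
    - [-0.39,0.03,-0.84]
    - [-0.39,0.03,-0.84]
    - [-0.39,0.03,-0.84]
    - [-0.39,0.03,-0.84]
    - [-0.39,0.03,-0.84]
  twist:
    - [0,0.99,0]
    - [0,0.99,0]
    - [0,0.99,0]
    - [0,0.99,0]
    - [0,0.99,0]
    - [0,0.99,0]
    - [0,0.99,0]
    - [0,0.99,0]
    - [0,0.99,0]
    - [0,0.99,0]
    - [0,0.99,0]
    - [0,0.99,0]
  hand: [1,1,1,1,1,1,1,1,1,1,1,1]

```text
time: 1.1
tool_pos: [399.3, 369.3, 188.9]
tcp_rot: [-90.1, 0.0, -16.0]
ft_force: [-0.3, 0.0, 0.4]
finger_gap: 85.3
```

```bash
python3 - <<'E'
from h import *
from bench import r
np.set_printoptions(suppress=True)
go(r.sense(),576.5,204,180,-18.6)
E
```

```text
t 1.1 pos [399.3 369.3 188.9] rot [-90.14   0.05 -15.96] gap 85.3 F [-0.3  0.   0.4]  LIN [ 0.7195  0.0301 -0.3672]  TW [ 0.0016  0.0293 -0.0005]
```

Request:
move_arm:
  linear:
    - [0.72,0.03,-0.367]
    - [0.72,0.03,-0.367]
    - [0.72,0.03,-0.367]
    - [0.72,0.03,-0.367]
    - [0.72,0.03,-0.367]
    - [0.72,0.03,-0.367]
    - [0.72,0.03,-0.367]
    - [0.72,0.03,-0.367]
    - [0.72,0.03,-0.367]
    - [0.72,0.03,-0.367]
  twist:
    - [0,0.029,0]
    - [0,0.029,0]
    - [0,0.029,0]
    - [0,0.029,0]
    - [0,0.029,0]
    - [0,0.029,0]
    - [0,0.029,0]
    - [0,0.029,0]
    - [0,0.029,0]
    - [0,0.029,0]
  hand: [0.6,0.6,0.6,0.6,0.6,0.6,0.6,0.6,0.6,0.6]

```text
time: 1.93
tool_pos: [575.8, 204.9, 179.8]
tcp_rot: [-90.1, 0.1, -18.5]
ft_force: [0.6, 0.5, -0.3]
finger_gap: 68.1
```

```bash
python3 - <<'E'
from h import *
from bench import r
np.set_printoptions(suppress=True)
go(r.sense(),576.5,204,91,-18.6)
d=r.snapshot("side");cv2.imwrite("pics/s2.png",cv2.resize(d["frame"][100:300,150:350],None,fx=3,fy=3)[:,:,::-1])
E
```

```text
t 1.93 pos [575.8 204.9 179.8] rot [-90.14   0.09 -18.51] gap 68.1 F [ 0.6  0.5 -0.3]  LIN [ 0.0036  0.296  -0.0014]  TW [ 0.0016  0.001  -0.0009]
```

View pics/s2.png

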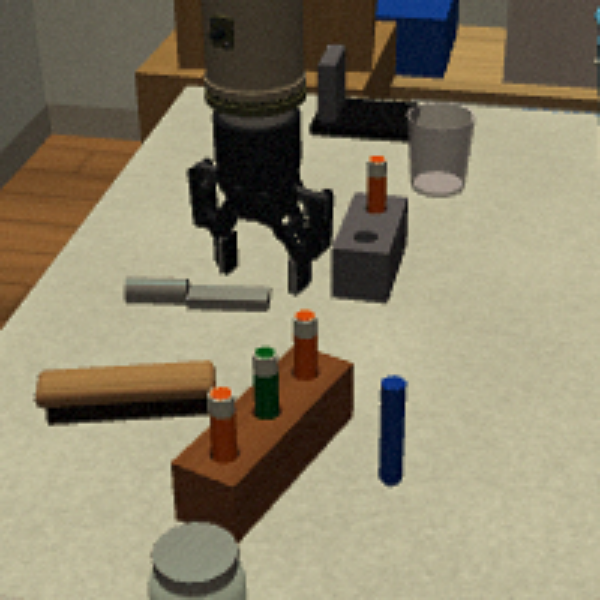

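The side picture shows the open fingers at crop px (228,265) and (298,285), straddling the green cap at (265,353). I'm going down.

Request:
move_arm:
  linear:
    - [0.004,0.1,-0.001]
    - [0.004,0.2,-0.001]
    - [0.004,0.296,-0.001]
    - [0.004,0.296,-0.001]
    - [0.004,0.296,-0.001]
    - [0.004,0.296,-0.001]
    - [0.004,0.296,-0.001]
    - [0.004,0.296,-0.001]
    - [0.004,0.296,-0.001]
    - [0.004,0.296,-0.001]
    - [0.004,0.296,-0.001]
    - [0.004,0.296,-0.001]
  twist:
    - [0,0,0]
    - [0,0,0]
    - [0,0,0]
    - [0,0,0]
    - [0,0,0]
    - [0,0,0]
    - [0,0,0]
    - [0,0,0]
    - [0,0,0]
    - [0,0,0]
    - [0,0,0]
    - [0,0,0]
  hand: [0.6,0.6,0.6,0.6,0.6,-1,-1,-1,-1,-1,-1,-1]
  force: 40

```text
time: 2.98
tool_pos: [578.2, 204.7, 93.7]
tcp_rot: [-90.0, -0.1, -18.5]
ft_force: [-0.9, -0.1, 6.0]
finger_gap: 22.0
```

Request:
move_arm:
  linear:
    - [0,0,0]
    - [0,0,0]
    - [0,0,0]
    - [0,0,0]
    - [0,0,0]
    - [0,0,0]
  twist:
    - [0,0,0]
    - [0,0,0]
    - [0,0,0]
    - [0,0,0]
    - [0,0,0]
    - [0,0,0]
  hand: [-1,-1,-1,-1,-1,-1]

```text
time: 3.48
tool_pos: [578.2, 204.8, 93.8]
tcp_rot: [-90.0, -0.1, -18.5]
ft_force: [-0.3, 0.8, 1.5]
finger_gap: 22.1
```

Request:
move_arm:
  linear:
    - [0,-0.04,0]
    - [0,-0.08,0]
    - [0,-0.12,0]
    - [0,-0.16,0]
    - [0,-0.2,0]
    - [0,-0.2667,0]
    - [0,-0.2667,0]
    - [0,-0.2667,0]
    - [0,-0.2667,0]
  twist:
    - [0,0,0]
    - [0,0,0]
    - [0,0,0]
    - [0,0,0]
    - [0,0,0]
    - [0,0,0]
    - [0,0,0]
    - [0,0,0]
    - [0,0,0]
  hand: [-1,-1,-1,-1,-1,-1,-1,-1,-1]

```text
time: 4.23
tool_pos: [578.1, 204.8, 173.5]
tcp_rot: [-90.0, -0.1, -18.5]
ft_force: [0.2, 0.1, -1.3]
finger_gap: 21.9
```

```bash
python3 - <<'E'
from h import *
from bench import r
np.set_printoptions(suppress=True)
s=r.sense();go(s,539.5,-159.5,190,0.6);print(s["joint_pos"].round(1))
go(s,558,22,195,-9)
d=r.snapshot("side");cv2.imwrite("pics/s3.png",cv2.resize(d["frame"][100:300,150:350],None,fx=3,fy=3)[:,:,::-1])
E
```

```text
t 4.23 pos [578.1 204.8 173.5] rot [-90.01  -0.12 -18.49] gap 21.9 F [ 0.2  0.1 -1.3]  LIN [ 0.2633 -0.0543 -1.1924]  TW [ 0.0003 -0.2121  0.0013]
[14.8 10.1 85.  -0.1 84.7 33.3]
t 4.23 pos [578.1 204.8 173.5] rot [-90.01  -0.12 -18.49] gap 21.9 F [ 0.2  0.1 -1.3]  LIN [ 0.13   -0.0714 -0.599 ]  TW [ 0.0002 -0.1055  0.0013]
```

View pics/s3.png

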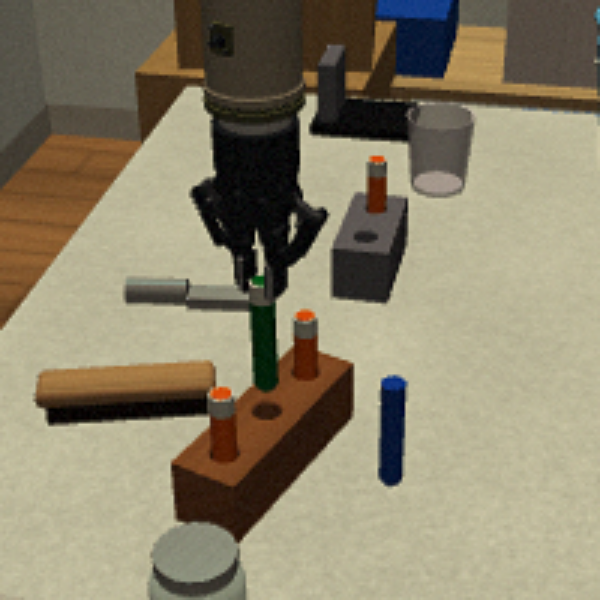

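The green tube is out and upright, its foot at crop px (265,388) above the empty hole at (267,410). I'll check where it sits in the fingers.

```bash
python3 - <<'E'
from h import *
from bench import r
np.set_printoptions(suppress=True,precision=2)
d=r.snapshot("side"); s=r.sense(); p=s["tool_pos"]
C=lambda X:(proj(d,X)-[150,100])*3
for dz in(-75.8,24.2,44.2): print("expected axis at dz",dz,C(p+[0,0,dz]))
print("hole",C([577,203.5,70]),"tip TCP",C(p), "a/b tops",C([600.4,275.9,138]),C([552.1,134,138]))
for c,b,a in blobs(d,(50,80,20),(90,255,255),(220,185,260,240)):
    print("green",c,(c-[150,100])*3,b,a)
# rays: foot end & colour top at heights if lifted rigidly
cv2.imwrite("pics/s4.png",cv2.resize(d["frame"][155:245,200:280],None,fx=6,fy=6,interpolation=cv2.INTER_CUBIC)[:,:,::-1])
t=r.snapshot("top");cv2.imwrite("pics/t4.png",cv2.resize(t["frame"][170:260,130:250],None,fx=5,fy=5,interpolation=cv2.INTER_CUBIC)[:,:,::-1])
E
```

```text
expected axis at dz -75.8 [261.8  385.79]
expected axis at dz 24.2 [258.72 298.62]
expected axis at dz 44.2 [258.07 280.23]
hole [263.16 407.05] tip TCP [259.49 320.44] a/b tops [217.35 391.61] [301.87 313.86]
green [237.63 215.69] [262.88 347.06] ((73.04098510742188, 122.72409057617188), (116.13484191894531, 32.40096664428711), 86.76029968261719) 181.25
green [236.15 193.48] [258.46 280.43] ((65.5, 34.5), (19.0, 17.0), 0.0) 14.4375
```

View pics/s4.png

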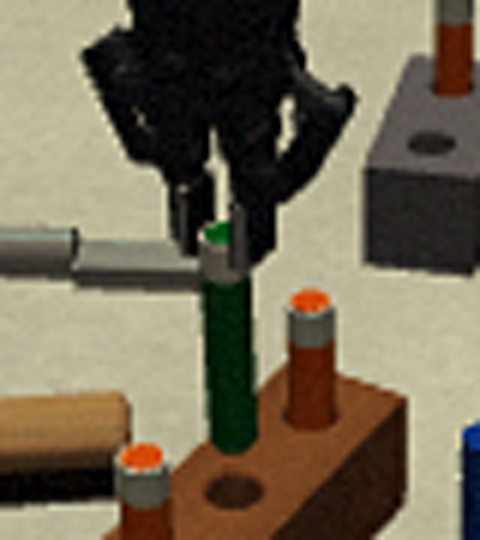

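The tube hangs upright and its position agrees with the TCP, allowing for a constant side-view offset of about 3 crop px. I'll lift clear of tube_b and move across to the stand.

Request:
move_arm:
  linear:
    - [0,-0.1,0]
    - [0,-0.222,0]
    - [0,-0.222,0]
    - [0.13,-0.222,-0.6]
    - [0.13,-0.222,-0.6]
    - [0.13,-0.222,-0.6]
    - [0.13,-0.222,-0.6]
    - [0.13,-0.222,-0.6]
    - [0.13,-0.222,-0.6]
    - [0.13,-0.222,-0.6]
  twist:
    - [0,0,0]
    - [0,0,0]
    - [0,0,0]
    - [0,-0.1,0]
    - [0,-0.212,0]
    - [0,-0.212,0]
    - [0,-0.212,0]
    - [0,-0.212,0]
    - [0,-0.212,0]
    - [0,-0.212,0]
  hand: [-1,-1,-1,-1,-1,-1,-1,-1,-1,-1]

```text
time: 5.22
tool_pos: [556.9, 20.5, 238.5]
tcp_rot: [-90.1, 0.1, 0.4]
ft_force: [0.2, 1.3, -1.0]
finger_gap: 21.8
```

```bash
python3 - <<'E'
from h import *
from bench import r
np.set_printoptions(suppress=True)
go(r.sense(),539.8,-159.2,185,0.6)
E
```

```text
t 5.22 pos [556.9  20.5 238.5] rot [-90.06   0.06   0.43] gap 21.8 F [ 0.2  1.3 -1. ]  LIN [-0.0614  0.1789 -0.5983]  TW [ 0.0007 -0.0019 -0.0007]
```

Request:
move_arm:
  linear:
    - [-0.061,0,-0.598]
    - [-0.061,0,-0.598]
    - [-0.061,0,-0.598]
    - [-0.061,0,-0.598]
    - [-0.061,0,-0.598]
    - [-0.061,0.179,-0.598]
    - [-0.061,0.179,-0.598]
    - [-0.061,0.179,-0.598]
    - [-0.061,0.179,-0.598]
    - [-0.061,0.179,-0.598]
    - [-0.061,0.179,-0.598]
    - [-0.061,0.179,-0.598]
  twist:
    - [0,0,0]
    - [0,0,0]
    - [0,0,0]
    - [0,0,0]
    - [0,0,0]
    - [0,0,0]
    - [0,0,0]
    - [0,0,0]
    - [0,0,0]
    - [0,0,0]
    - [0,0,0]
    - [0,0,0]
  hand: [-1,-1,-1,-1,-1,-1,-1,-1,-1,-1,-1,-1]

```text
time: 6.22
tool_pos: [541.1, -158.8, 186.9]
tcp_rot: [-90.1, -0.1, 0.5]
ft_force: [0.3, 0.0, -0.5]
finger_gap: 21.8
```

```bash
python3 - <<'E'
from h import *
from bench import r
np.set_printoptions(suppress=True,precision=4)
d=r.snapshot("side"); s=r.sense(); p=s["tool_pos"]
go(s,539.8,-159.2,155,0.6)
b=(250,135,310,205); C=lambda X:(proj(d,X)-b[:2])*8
print("hole",C([539.8,-159.2,70]),"foot",C(p-[0,0,75.8]))
cv2.imwrite("pics/s5.png",cv2.resize(d["frame"][b[1]:b[3],b[0]:b[2]],None,fx=8,fy=8,interpolation=cv2.INTER_CUBIC)[:,:,::-1])
E
```

```text
t 6.27 pos [ 540.9 -158.9  186.6] rot [-90.11  -0.07   0.48] gap 21.9 F [ 0.4 -0.2 -0.3]  LIN [-0.0037  0.1054 -0.0009]  TW [ 0.0012 -0.0014  0.0008]
hole [166.3735 343.2232] foot [165.1433 264.3914]
```

View pics/s5.png

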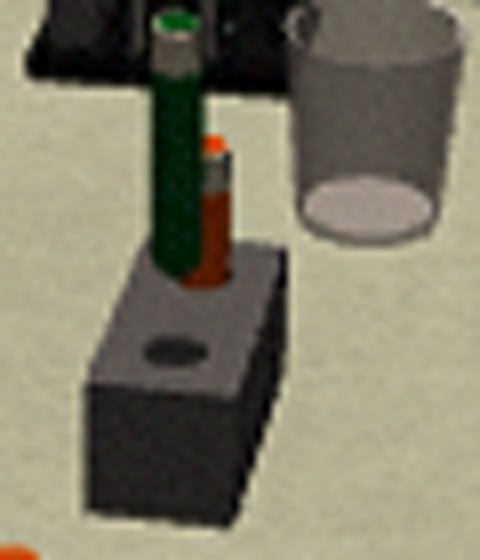

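The side picture shows the foot near (177,268) over the hole at (176,352), so x lines up. The y alignment is less certain from this view. I'll go in gently and watch the force.

Request:
move_arm:
  linear:
    - [0,0.06,-0.001]
    - [0,0.115,-0.001]
    - [0,0.122,-0.001]
    - [0,0.129,-0.001]
    - [0,0.136,-0.001]
    - [0,0.142,-0.001]
    - [0,0.149,-0.001]
    - [0,0.149,-0.001]
  twist:
    - [0,0,0]
    - [0,0,0]
    - [0,0,0]
    - [0,0,0]
    - [0,0,0]
    - [0,0,0]
    - [0,0,0]
    - [0,0,0]
  hand: [-1,-1,-1,-1,-1,-1,-1,-1]

```text
time: 6.93
tool_pos: [541.1, -159.4, 142.2]
tcp_rot: [-90.1, -0.1, 0.5]
ft_force: [0.1, 0.2, -1.3]
finger_gap: 21.9
```

Request:
move_arm:
  linear:
    - [0,0.01,0]
    - [0,0.02,0]
    - [0,0.03,0]
    - [0,0.04,0]
    - [0,0.05,0]
    - [0,0.06,0]
    - [0,0.06,0]
  twist:
    - [0,0,0]
    - [0,0,0]
    - [0,0,0]
    - [0,0,0]
    - [0,0,0]
    - [0,0,0]
    - [0,0,0]
  hand: [-1,-1,-1,-1,-1,-1,-1]

```text
time: 7.52
tool_pos: [540.6, -159.2, 123.1]
tcp_rot: [-90.1, -0.0, 0.5]
ft_force: [-0.6, -0.1, -1.0]
finger_gap: 22.1
```

Request:
move_arm:
  linear:
    - [0,0.02,0]
    - [0,0.04,0]
    - [0,0.06,0]
    - [0,0.07,0]
    - [0,0.08,0]
    - [0,0.085,0]
    - [0,0.09,0]
    - [0,0.094,0]
    - [0,0.094,0]
  twist:
    - [0,0,0]
    - [0,0,0]
    - [0,0,0]
    - [0,0,0]
    - [0,0,0]
    - [0,0,0]
    - [0,0,0]
    - [0,0,0]
    - [0,0,0]
  hand: [-1,-1,-1,-1,-1,-1,-1,-1,-1]

```text
time: 8.27
tool_pos: [540.7, -159.2, 94.9]
tcp_rot: [-90.1, -0.0, 0.5]
ft_force: [-0.5, 0.3, -0.8]
finger_gap: 22.4
```

Request:
move_arm:
  linear:
    - [0,0.002,0]
    - [0,0.004,0]
    - [0,0.006,0]
    - [0,0.006,0]
    - [0,0.006,0]
  twist:
    - [0,0,0]
    - [0,0,0]
    - [0,0,0]
    - [0,0,0]
    - [0,0,0]
  hand: [-1,-1,-1,-1,-1]

```text
time: 8.68
tool_pos: [541.1, -159.4, 93.8]
tcp_rot: [-90.1, -0.1, 0.5]
ft_force: [0.0, -0.9, 3.5]
finger_gap: 21.5
```

Request:
move_arm:
  linear:
    - [0,0.003,0]
    - [0,0.005,0]
    - [0,0.005,0]
    - [0,0.005,0]
  twist:
    - [0,0,0]
    - [0,0,0]
    - [0,0,0]
    - [0,0,0]
  hand: [-1,-1,-1,-1]

```text
time: 9.02
tool_pos: [541.8, -159.9, 93.7]
tcp_rot: [-90.2, -0.2, 0.5]
ft_force: [-2.3, 0.3, 9.6]
finger_gap: 22.1
```

Force is up with no further descent, so the tube is on the hole floor. I'll open the fingers and retreat straight up.

Request:
move_arm:
  linear:
    - [0,0,0]
    - [0,0,0]
    - [0,0,0]
    - [0,0,0]
    - [0,0,0]
    - [0,0,0]
    - [0,-0.1,0]
    - [0,-0.2,0]
    - [0,-0.333,0]
    - [0,-0.333,0]
    - [0,-0.333,0]
  twist:
    - [0,0,0]
    - [0,0,0]
    - [0,0,0]
    - [0,0,0]
    - [0,0,0]
    - [0,0,0]
    - [0,0,0]
    - [0,0,0]
    - [0,0,0]
    - [0,0,0]
    - [0,0,0]
  hand: [0.6,0.6,0.6,0.6,0.6,0.6,0.6,0.6,0.6,0.6,0.6]

```text
time: 9.93
tool_pos: [543.7, -160.4, 197.3]
tcp_rot: [-90.3, -0.5, 0.5]
ft_force: [0.5, -0.1, -0.1]
finger_gap: 68.4
```

```bash
python3 - <<'E'
from h import *
from bench import r
np.set_printoptions(suppress=True,precision=4)
s=r.sense(); go(s,540.2,-234.3,180,0.6)
d=r.snapshot("side"); b=(230,120,320,210)
cv2.imwrite("pics/s6.png",cv2.resize(d["frame"][b[1]:b[3],b[0]:b[2]],None,fx=6,fy=6,interpolation=cv2.INTER_CUBIC)[:,:,::-1])
E
```

```text
t 9.93 pos [ 543.7 -160.4  197.3] rot [-90.31  -0.53   0.47] gap 68.4 F [ 0.5 -0.1 -0.1]  LIN [-0.0141  0.059  -0.2459]  TW [ 0.0035 -0.0014  0.0059]
```

View pics/s6.png

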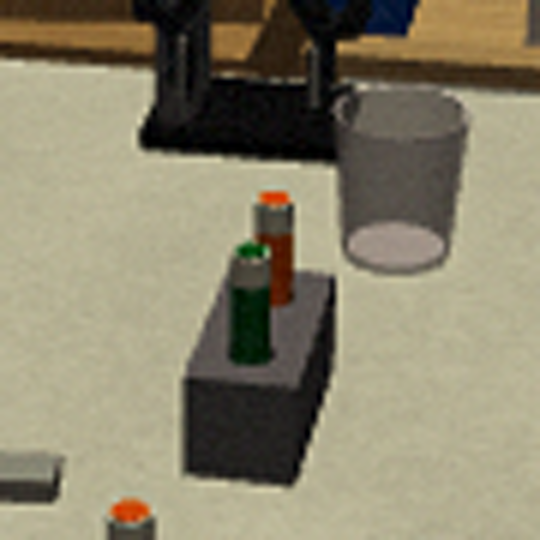

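The green tube is seated in the stand, its foot at crop px (250,355), showing the same length as the orange one. Next is the fresh tube.

Request:
move_arm:
  linear:
    - [-0.0105,0.059,-0.246]
    - [-0.0105,0.059,-0.246]
    - [-0.0105,0.059,-0.246]
    - [-0.0105,0.059,-0.246]
    - [-0.0105,0.059,-0.246]
    - [-0.0105,0.059,-0.246]
  twist:
    - [0.0035,-0.001,0.006]
    - [0.0035,-0.001,0.006]
    - [0.0035,-0.001,0.006]
    - [0.0035,-0.001,0.006]
    - [0.0035,-0.001,0.006]
    - [0.0035,-0.001,0.006]
  hand: [0.6,0.6,0.6,0.6,0.6,0.6]

```text
time: 10.48
tool_pos: [539.6, -232.8, 176.6]
tcp_rot: [-89.9, 0.3, 0.6]
ft_force: [0.5, -0.3, -0.1]
finger_gap: 68.4
```

```bash
python3 - <<'E'
from h import *
from bench import r
np.set_printoptions(suppress=True,precision=4)
s=r.sense(); go(s,541.3,-234.4,87,0.6)
E
```

```text
t 10.48 pos [ 539.6 -232.8  176.6] rot [-89.85   0.28   0.59] gap 68.4 F [ 0.5 -0.3 -0.1]  LIN [ 0.007   0.2987 -0.0063]  TW [-0.0016 -0.0001 -0.0031]
```

Request:
move_arm:
  linear:
    - [0.006,0.1,-0.006]
    - [0.006,0.2,-0.006]
    - [0.006,0.295,-0.006]
    - [0.006,0.295,-0.006]
    - [0.006,0.295,-0.006]
    - [0.006,0.295,-0.006]
    - [0.006,0.295,-0.006]
    - [0.006,0.295,-0.006]
    - [0.006,0.295,-0.006]
    - [0.006,0.295,-0.006]
    - [0.006,0.295,-0.006]
    - [0.006,0.295,-0.006]
  twist:
    - [-0.0016,0,-0.003]
    - [-0.0016,0,-0.003]
    - [-0.0016,0,-0.003]
    - [-0.0016,0,-0.003]
    - [-0.0016,0,-0.003]
    - [-0.0016,0,-0.003]
    - [-0.0016,0,-0.003]
    - [-0.0016,0,-0.003]
    - [-0.0016,0,-0.003]
    - [-0.0016,0,-0.003]
    - [-0.0016,0,-0.003]
    - [-0.0016,0,-0.003]
  hand: [0.6,0.6,0.6,0.6,0.6,0.6,-1,-1,-1,-1,-1,-1]

```text
time: 11.48
tool_pos: [541.8, -234.9, 89.8]
tcp_rot: [-90.1, -0.1, 0.6]
ft_force: [-0.6, 0.7, 4.8]
finger_gap: 22.1
```

Request:
move_arm:
  linear:
    - [0,0,0]
    - [0,0,0]
    - [0,0,0]
    - [0,0,0]
    - [0,0,0]
    - [0,0,0]
  twist:
    - [0,0,0]
    - [0,0,0]
    - [0,0,0]
    - [0,0,0]
    - [0,0,0]
    - [0,0,0]
  hand: [-1,-1,-1,-1,-1,-1]

```text
time: 11.98
tool_pos: [541.9, -235.0, 89.8]
tcp_rot: [-90.1, -0.1, 0.6]
ft_force: [-0.3, -0.0, 1.6]
finger_gap: 22.1
```

Request:
move_arm:
  linear:
    - [0,-0.05,0]
    - [0,-0.1,0]
    - [0,-0.15,0]
    - [0,-0.2,0]
    - [0,-0.3,0]
    - [0,-0.4,0]
    - [0,-0.5,0]
    - [0,-0.5,0]
    - [0,-0.5,0]
  twist:
    - [0,0,0]
    - [0,0,0]
    - [0,0,0]
    - [0,0,0]
    - [0,0,0]
    - [0,0,0]
    - [0,0,0]
    - [0,0,0]
    - [0,0,0]
  hand: [-1,-1,-1,-1,-1,-1,-1,-1,-1]

```text
time: 12.73
tool_pos: [542.9, -235.4, 242.5]
tcp_rot: [-90.2, -0.3, 0.6]
ft_force: [1.2, 0.7, -1.0]
finger_gap: 22.2
```

```bash
python3 - <<'E'
from h import *
from bench import r
np.set_printoptions(suppress=True,precision=4)
s=r.sense(); go(s,560,-5,240,-9);go(s,578.1,204.6,240,-18.6)
E
```

```text
t 12.73 pos [ 542.9 -235.4  242.5] rot [-90.2   -0.34   0.59] gap 22.2 F [ 1.2  0.7 -1. ]  LIN [0.065  0.0059 0.7675]  TW [0.0019 0.1065 0.004 ]
t 12.73 pos [ 542.9 -235.4  242.5] rot [-90.2   -0.34   0.59] gap 22.2 F [ 1.2  0.7 -1. ]  LIN [0.1325 0.0038 1.4655]  TW [0.0016 0.2132 0.0042]
```

Request:
move_arm:
  linear:
    - [0.065,0.005,0.768]
    - [0.065,0.005,0.768]
    - [0.065,0.005,0.768]
    - [0.065,0.005,0.768]
    - [0.065,0.005,0.768]
    - [0.065,0.005,0.768]
    - [0.065,0.005,0.768]
    - [0.065,0.005,0.768]
  twist:
    - [0.002,0.107,0.004]
    - [0.002,0.107,0.004]
    - [0.002,0.107,0.004]
    - [0.002,0.107,0.004]
    - [0.002,0.107,0.004]
    - [0.002,0.107,0.004]
    - [0.002,0.107,0.004]
    - [0.002,0.107,0.004]
  hand: [-1,-1,-1,-1,-1,-1,-1,-1]

```text
time: 13.4
tool_pos: [559.1, -3.3, 238.3]
tcp_rot: [-90.0, 0.2, -8.9]
ft_force: [-1.2, -0.0, -0.8]
finger_gap: 22.5
```

```bash
python3 - <<'E'
from h import *
from bench import r
np.set_printoptions(suppress=True,precision=4)
s=r.sense(); go(s,578.1,204.6,240,-18.6)
E
```

```text
t 13.4 pos [559.1  -3.3 238.3] rot [-90.01   0.17  -8.86] gap 22.5 F [-1.2 -0.  -0.8]  LIN [-0.0443 -0.0058  0.6946]  TW [ 0.0003  0.1082 -0.0018]
```

Request:
move_arm:
  linear:
    - [-0.044,-0.006,0.695]
    - [-0.044,-0.006,0.695]
    - [-0.044,-0.006,0.695]
    - [-0.044,-0.006,0.695]
    - [-0.044,-0.006,0.695]
    - [-0.044,-0.006,0.695]
    - [-0.044,-0.006,0.695]
    - [-0.044,-0.006,0.695]
    - [-0.044,-0.006,0.695]
    - [-0.044,-0.006,0.695]
  twist:
    - [0,0.108,-0.002]
    - [0,0.108,-0.002]
    - [0,0.108,-0.002]
    - [0,0.108,-0.002]
    - [0,0.108,-0.002]
    - [0,0.108,-0.002]
    - [0,0.108,-0.002]
    - [0,0.108,-0.002]
    - [0,0.108,-0.002]
    - [0,0.108,-0.002]
  hand: [-1,-1,-1,-1,-1,-1,-1,-1,-1,-1]

```text
time: 14.23
tool_pos: [578.5, 202.6, 239.8]
tcp_rot: [-90.1, -0.0, -18.7]
ft_force: [-0.4, -0.1, 0.3]
finger_gap: 22.6
```

```bash
python3 - <<'E'
from h import *
from bench import r
np.set_printoptions(suppress=True,precision=4)
s=r.sense(); go(s,578.1,204.6,155,-18.6)
E
```

```text
t 14.23 pos [578.5 202.6 239.8] rot [-90.07  -0.01 -18.72] gap 22.6 F [-0.4 -0.1  0.3]  LIN [-0.0033  0.2827  0.0063]  TW [ 0.0007 -0.0014  0.0001]
```

Request:
move_arm:
  linear:
    - [-0.003,0.1,0.004]
    - [-0.003,0.2,0.004]
    - [-0.003,0.29,0.004]
    - [-0.003,0.29,0.004]
    - [-0.003,0.29,0.004]
    - [-0.003,0.29,0.004]
  twist:
    - [0,-0.001,0]
    - [0,-0.001,0]
    - [0,-0.001,0]
    - [0,-0.001,0]
    - [0,-0.001,0]
    - [0,-0.001,0]
  hand: [-1,-1,-1,-1,-1,-1]

```text
time: 14.73
tool_pos: [579.0, 203.3, 154.8]
tcp_rot: [-90.0, -0.1, -18.7]
ft_force: [0.7, 0.1, -0.0]
finger_gap: 22.4
```

```bash
python3 - <<'E'
from h import *
from bench import r
np.set_printoptions(suppress=True,precision=4)
d=r.snapshot("side"); s=r.sense(); p=s["tool_pos"]; go(s,577.8,204,136,-18.6)
b=(205,180,275,255); C=lambda X:(proj(d,X)-b[:2])*7
print("hole",C([577.8,204,70]),"foot",C(p-[0,0,71.8]),"mm/px x",C([578.8,204,70])-C([577.8,204,70]))
cv2.imwrite("pics/s7.png",cv2.resize(d["frame"][b[1]:b[3],b[0]:b[2]],None,fx=7,fy=7,interpolation=cv2.INTER_CUBIC)[:,:,::-1])
E
```

```text
t 14.78 pos [579.6 203.7 155.7] rot [-89.95  -0.2  -18.68] gap 22.7 F [ 0.8 -0.6  0.6]  LIN [-0.0063  0.0658 -0.0009]  TW [-0.0006 -0.0009  0.0022]
hole [226.9231 390.2723] foot [221.9596 362.628 ] mm/px x [-2.3076 -0.2797]
```

View pics/s7.png

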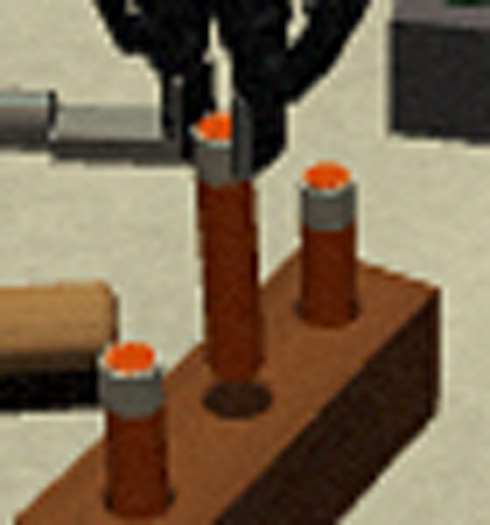

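The side picture shows the fresh tube upright, its foot at about (235,368) just over the hole at (237,400). I'm entering gently.

Request:
move_arm:
  linear:
    - [-0.005,0.03,0]
    - [-0.005,0.04,0]
    - [-0.005,0.047,0]
    - [-0.005,0.054,0]
    - [-0.005,0.061,0]
    - [-0.005,0.066,0]
    - [-0.005,0.066,0]
  twist:
    - [-0.0006,-0.001,0.002]
    - [-0.0006,-0.001,0.002]
    - [-0.0006,-0.001,0.002]
    - [-0.0006,-0.001,0.002]
    - [-0.0006,-0.001,0.002]
    - [-0.0006,-0.001,0.002]
    - [-0.0006,-0.001,0.002]
  hand: [-1,-1,-1,-1,-1,-1,-1]

```text
time: 15.37
tool_pos: [577.9, 204.1, 135.3]
tcp_rot: [-90.0, 0.0, -18.6]
ft_force: [0.2, 0.7, -0.7]
finger_gap: 22.2
```

Request:
move_arm:
  linear:
    - [0,0.01,0]
    - [0,0.02,0]
    - [0,0.03,0]
    - [0,0.04,0]
    - [0,0.05,0]
    - [0,0.06,0]
    - [0,0.067,0]
    - [0,0.067,0]
  twist:
    - [0,0,0]
    - [0,0,0]
    - [0,0,0]
    - [0,0,0]
    - [0,0,0]
    - [0,0,0]
    - [0,0,0]
    - [0,0,0]
  hand: [-1,-1,-1,-1,-1,-1,-1,-1]

```text
time: 16.03
tool_pos: [577.5, 204.0, 114.5]
tcp_rot: [-90.1, 0.1, -18.6]
ft_force: [0.2, 0.5, -0.7]
finger_gap: 22.5
```

Request:
move_arm:
  linear:
    - [0,0.015,0]
    - [0,0.03,0]
    - [0,0.045,0]
    - [0,0.06,0]
    - [0,0.07,0]
    - [0,0.075,0]
    - [0,0.08,0]
    - [0,0.08,0]
  twist:
    - [0,0,0]
    - [0,0,0]
    - [0,0,0]
    - [0,0,0]
    - [0,0,0]
    - [0,0,0]
    - [0,0,0]
    - [0,0,0]
  hand: [-1,-1,-1,-1,-1,-1,-1,-1]

```text
time: 16.7
tool_pos: [577.4, 203.9, 90.1]
tcp_rot: [-90.1, 0.1, -18.6]
ft_force: [0.5, -0.7, -0.5]
finger_gap: 22.3
```

Request:
move_arm:
  linear:
    - [0,0.002,0]
    - [0,0.004,0]
    - [0,0.006,0]
    - [0,0.006,0]
    - [0,0.006,0]
  twist:
    - [0,0,0]
    - [0,0,0]
    - [0,0,0]
    - [0,0,0]
    - [0,0,0]
  hand: [-1,-1,-1,-1,-1]

```text
time: 17.12
tool_pos: [578.1, 204.3, 89.8]
tcp_rot: [-90.0, -0.0, -18.6]
ft_force: [-0.8, -0.1, 5.9]
finger_gap: 21.8
```

The floor is felt at z 89.8, the same height as at the grasp. I'll release and retreat.

Request:
move_arm:
  linear:
    - [0,0,0]
    - [0,0,0]
    - [0,0,0]
    - [0,0,0]
    - [0,0,0]
    - [0,0,0]
    - [0,-0.1,0]
    - [0,-0.2,0]
    - [0,-0.3,0]
    - [0,-0.5,0]
    - [0,-0.5,0]
    - [0,-0.5,0]
  twist:
    - [0,0,0]
    - [0,0,0]
    - [0,0,0]
    - [0,0,0]
    - [0,0,0]
    - [0,0,0]
    - [0,0,0]
    - [0,0,0]
    - [0,0,0]
    - [0,0,0]
    - [0,0,0]
    - [0,0,0]
  hand: [0.6,0.6,0.6,0.6,0.6,0.6,0.6,0.6,0.6,0.6,0.6,0.6]

```text
time: 18.12
tool_pos: [581.1, 205.1, 247.1]
tcp_rot: [-89.7, -0.5, -18.6]
ft_force: [0.6, -0.4, 1.2]
finger_gap: 68.2
```

```bash
python3 - <<'E'
from h import *
from bench import r
np.set_printoptions(suppress=True,precision=1)
s=r.sense();print(s["time"],s["tool_pos"],s["finger_gap"])
d=r.snapshot("side");b=(155,140,305,290)
d0=load("side")
for lo,hi in(((3,150,120),(14,255,255)),((50,80,20),(90,255,255))):
    for k,D in(("before",d0),("now",d)): print(k,[(c.round(1),round(a)) for c,_,a in blobs(D,lo,hi,(200,140,305,290),8)])
cv2.imwrite("pics/s8.png",cv2.resize(d["frame"][b[1]:b[3],b[0]:b[2]],None,fx=4,fy=4,interpolation=cv2.INTER_CUBIC)[:,:,::-1])
E
```

```text
18.1167 [581.1 205.1 247.1] 68.1919088660604
before [(array([223.1, 230.6]), 22), (array([236.4, 240.4]), 517), (array([251.2, 204.7]), 17), (array([275.3, 152.6]), 8)]
now [(array([218.5, 254.1]), 83), (array([234.3, 243.8]), 89), (array([223.2, 230.6]), 22), (array([250.8, 228.4]), 98), (array([237.6, 217.1]), 18), (array([251.2, 204.7]), 17)]
before [(array([238.4, 231.8]), 95), (array([237.9, 217.1]), 18)]
now [(array([271.4, 173.9]), 71), (array([271.7, 161.4]), 9)]
```

View pics/s8.png

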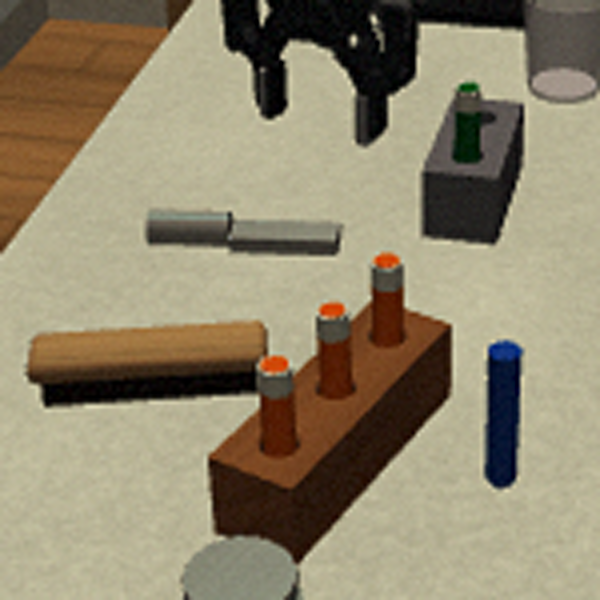

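The picture shows the green tube seated in the stand at (468,140) and the fresh orange tube seated in the rack's middle hole at (335,375). The neighbouring caps have moved no more than 0.1 px, and the gripper is clear. I'm handing in.

```bash
python3 -c "
from bench import r
print(r.hand_in())"
```

```text
the job is handed in; nothing more can be done
None
```

Both tubes are swapped in the order asked, and I handed the job in at about 18 s. The green tube now stands in the free stand hole, and the fresh orange tube is in the rack's middle hole.

- **Seating:** I lowered both tubes under grip until the force on the hole floor rose (about 4 to 10 N for the green, 6 N for the fresh). Both stopped at the TCP height expected for a seated tube.
- **Last picture:** The fresh tube's cap is within 0.3 px of where the green one's was. The neighbouring tubes' caps moved no more than 0.1 px. The brush, nozzle and blue tube look undisturbed, and the gripper is clear.
- **Disagreements:** The gripper read about 22 mm on the 24 mm tubes, and the side camera was off by 2–3 mm throughout; neither caused trouble. The fingertips also looked about 25 mm higher on the tube than the stated TCP, so I gripped the fresh tube 4 mm lower.
- **Not checked:** I did not view the top camera again after the move. I only compared the jar, cup and other objects by eye, and the last crop shows just part of the jar and cup.

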